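# Fit the stop rod in its sprung holder and lock it

## Robot

A 6-joint arm with a two-finger parallel gripper is mounted at the origin on a cart in front of the work surface, level with it; the furniture and walls round the work are solid. World frame = base frame: x ahead of the robot, y to its left, z up, the work surface at z = 0. Lengths are in m, angles in rad, forces in N, time in s.
With the tool pointing down it reaches from about 0.25 to 0.775 m from the base axis. Payload 4 kg.
Tool frame: the origin (TCP) lies at the very end of the fingers, on their centre line; the grasp point (between the pads) lies 19 mm behind it; z points along the fingers, y is the line along which they close (so a half turn about z gives the same grasp; the last joint's range is limited). The gripper opens to 94 mm and grips with 3 to 60 N. Pads are 16 mm wide; open, the fingers measure 119 mm over their backs; the gripper's body (75 mm by 177 mm) begins 78 mm behind the grasp point.
Start: joints at [-1.32, 0.087, 1.371, -0, 1.684, -0.103], TCP at [0.191, -0.516, 0.206] pointing down, gripper open.
Joint ranges: [-3.1, 3.1], [-0.76, 2.03], [0.27, 2.55], [-1.08, 4.22], [0.17, 2.65], [-2.57, 2.57]. Speed limits (rad/s): [2.79, 2.79, 3.14, 3.14, 3.14, 3.14].

## Interface

Orientations are given as a unit quaternion [x, y, z, w].
In Python, from station import r, gripper_to, read_camera, camera_params gives the robot as it stands. Calls block until the motion is done:
- r.goto(position, orientation): joint-space move of the TCP to a pose.
- r.move_straight(position, frame=None, rate=0.15): straight line of the TCP; frame=None keeps the orientation; rate is the mean speed in m/s.
- r.move_j(angles): joint-space move.
- gripper_to(opening, grip_force=None): finger opening in m; grip_force is the grip in N (None keeps the last); returns when the fingers have stopped.
- r.wait(seconds).
- r.solve_ik(position, orientation): joint angles nearest the present ones, or None.
- r.get_obs(): the state.
- read_camera(name): name is "side" or "top"; returns the picture (480x640x3 uint8, red, green, blue); there is no depth.
- camera_params(name): a dict with "K" (3x3 intrinsics, pixels), "camera_from_world" (4x4, takes a point from world to camera coordinates). Camera axes: x right, y down, z forward; pixel columns grow to the right and rows downward; lengths in m; the calibration is good to about 2 mm. A picture is of the moment at which its call begins. camera_params takes no time and is no camera call.
A pose or a line that the arm cannot do raises r.MotionError and nothing moves.
- r.sign_off(): hands the job in; it is judged then, once.
The state is a dict: "time_s": time; "qpos": joint angles; "qd": joint speeds; "effort": joint torques, N m; "ee_pos": TCP position; "eef_rot": TCP orientation; "wrist_force": force on the tool from outside, world axes, zero at the start; "wrist_torque": the same for the moment, N m; "width": finger opening in m; "gripper_force": force on a finger pad.
Only numpy, scipy, OpenCV 4.12 (cv2) and the standard library are available. Lean on these libraries where they do the work, as an engineer would, in place of code of your own. Each camera call takes 0.05 s, during which the arm holds its last target. There are 200 camera calls.

## Task

Take the collared stop rod from its wooden rest and slide it nose first into the rod holder, pushing past the sprung side plunger until the collar comes up against the holder's face and the plunger drops into the rod's groove. Keep the cam lever up until then; when the rod is home, flip the lever right over to its stop to clamp the rod, and let go. Do not disturb the spanner, the tape spool or the spray can.

Things in the scene. Friction and masses are not known exactly. Their poses are not given: they have to be found in the camera images.
- stop_rod: Loose round steel rod, 203 mm, 0.16 kg, level in the rest's V notches. Origin: on the axis at the collar's front face; +x to the nose. Collar 32 mm dia, x -8 to 0. Shank 14 mm dia, x 0 to 86, tapering to 4 mm dia at x 95. Groove 12 mm wide, 6 mm dia, at x 44. Dark tail 16 mm dia, x -108 to -8: grip it from above at about x -48. Centre of mass near x -10. Its roll does not matter.
- rod_groove (a point): Centre of the rod's groove, on the axis, 44 mm ahead of the collar's front face.
- rod_nose (a point): Tip of the rod's nose, on the axis.
- rest: Wooden rod rest, fixed: base 190 x 60 x 10 mm, origin under it on the table; +x is the way the rod's nose points. Two V saddles 14 mm thick, 50 mm wide, 47 mm high, at x +60 and -92 mm. The rod's axis lies 45 mm above the table, its collar face within 8 mm of the rest's origin. Lift the rod straight up.
- holder: Rod holder, fixed: steel base 110 x 80 mm, grey block 60 mm long (x -30 to 30), 42 mm wide, top 96 mm high. Origin on the table under it; +x is the way the rod is pushed in. Level through bore 16 mm square along x, axis 75 mm above the table; mouth at x -30, a 24 mm square lead-in 4 mm deep. The rod ends with its collar against the mouth face, its nose 35 mm out of the back.
- holder_mouth (a point): Centre of the bore's mouth, in the plane of the holder's front face, 75 mm above the table; axes as the holder's.
- holder_seat (a point): Point on the bore's axis, 44 mm in from the mouth face, level with the plunger: the groove's centre belongs here. Axes as the holder's.
- plunger (a joint): Side spring plunger on the holder's +y side (black knob outside); a 7 mm ball nose reaches into the bore. 0 = sprung fully in, grows in m as it is pushed out. Rides at about 1.7 to 4 mm on the rod's shank, below 1 mm in the groove. Spring 4 N at 0, 8 N at 4 mm; pushing the rod past it takes up to about 10 N along the axis.
- cam_lever (a joint): Cam lever on the holder's top, round bar with black grip, swinging in the upright plane of the bore. 0 = leaning 0.17 rad from upright to the mouth; grows as it swings over away from the mouth (holder's +x); 1.55 = stop, 0.19 rad above level over the block's back, rod clamped. Starts at 0 to 0.3, stays where left; takes about 2 to 3 N at the grip; closed fingers can push it.
- cam_lever_pivot (a point): Pivot of the cam lever, 108 mm above the table, 8 mm to the mouth side of the holder's centre.
- cam_lever_tip (a point): End of the lever's black grip, 77 mm from the pivot; the grip is 14 mm thick and covers 33 to 77 mm from the pivot.
- spanner_19: Steel spanner lying on the table beyond the work, 61 x 221 x 8 mm, origin under its centre. Bystander.
- thread_spool: White flanged spool of thread seal tape lying flat on the table, 69 mm diameter, 24 mm high, origin under its centre. Bystander.
- spray_can: Upright spray can, 67 mm diameter, 199 mm high, origin under its centre. Bystander.

How it is judged:
By the outcome, as a careful person would: the job done as asked, in the order asked, and still so for the second after the job is handed in, with the robot touching nothing.
It also fails if it takes over 56 s, if anything falls off the work surface, if the arm or the gripper's body presses on something with over 40 N, if the wrist force passes 120 N, or if a joint passes its speed limit or range.

## Working session

There is one attempt and no reset: what is moved stays moved. The work goes in short steps, each a Python script; the robot and the scene stay as the last script left them, time stands still between calls to the robot, and variables do not carry over. Pictures are saved under pics/ and viewed, at most 10 in all, crops included, and the job is handed in when it is done.

```bash
ls; mkdir -p pics; python3 - <<'E'
from station import *
import cv2
for n in("side","top"):
    cv2.imwrite(f"pics/{n}0.png",read_camera(n)[:,:,::-1]); p=camera_params(n); print(n,p)
o=r.get_obs(); print(o)
E
```

```text
pics
side {'K': array([[598.57191952,   0.        , 328.82944179],
       [  0.        , 598.57191952, 239.05615446],
       [  0.        ,   0.        ,   1.        ]]), 'camera_from_world': array([[-0.99324939, -0.11352516,  0.02382625,  0.57342168],
       [-0.08870976,  0.61104482, -0.78660969,  0.15994639],
       [ 0.07474109, -0.78341322, -0.61699068,  1.14081912],
       [ 0.        ,  0.        ,  0.        ,  1.        ]])}
top {'K': array([[511.0654732 ,   0.        , 325.85740901],
       [  0.        , 511.0654732 , 237.28553944],
       [  0.        ,   0.        ,   1.        ]]), 'camera_from_world': array([[-0.01449696, -0.99985547, -0.00888148,  0.00958143],
       [-0.9960186 ,  0.01522156, -0.08783647,  0.58983154],
       [ 0.08795896,  0.00757276, -0.99609531,  1.09829446],
       [ 0.        ,  0.        ,  0.        ,  1.        ]])}
{'time_s': 0.1, 'qpos': array([-1.32010431e+00,  8.78905415e-02,  1.37206660e+00, -1.70249019e-06,
        1.68357432e+00, -1.03119499e-01]), 'qd': array([-0.00107957, -0.00158254, -0.00247358,  0.00082861,  0.0002723 ,
       -0.00016342]), 'effort': array([ 2.18010660e-03, -3.41252303e+01, -3.03302300e+01,  7.20419968e-02,
        3.04392341e-02, -9.91741967e-05]), 'ee_pos': array([ 0.19042862, -0.51547679,  0.20443457]), 'eef_rot': array([ 9.84392497e-01,  1.75984297e-01, -7.23075873e-05, -9.66705949e-04]), 'wrist_force': array([-0.46477448, -0.72456795,  0.46365923]), 'wrist_torque': array([ 0.04896648,  0.0829529 , -0.00881344]), 'gripper_force': 0.0, 'width': 0.09427352293762152}
```

View pics/side0.png

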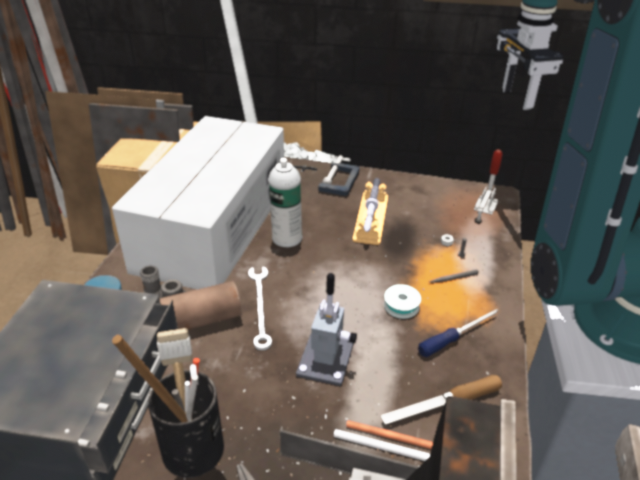

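View pics/top0.png

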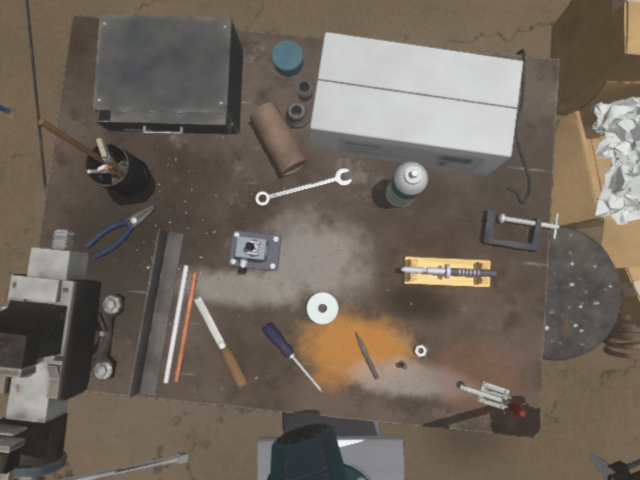

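The side view shows the holder at about (328,340) with the lever up, and the rod on its rest at (372,210). In the top view the rest is at (447,271) with the nose to the left, the holder is at (255,251) with its knob at (242,268), the spool at (322,308), the can at (408,185) and the spanner at (303,187). I'll crop in on both work pieces.

```bash
python3 - <<'E'
import cv2,numpy as np
t=cv2.imread("pics/top0.png");s=cv2.imread("pics/side0.png")
a=cv2.resize(t[220:285,220:290],None,fx=5.6,fy=5.6,interpolation=cv2.INTER_CUBIC)   #392x364
b=cv2.resize(t[245:297,390:500],(800,378)[0:2] and (616,291),interpolation=cv2.INTER_CUBIC)
c=np.zeros((600,800,3),np.uint8)
c[:291,:616]=b; a=cv2.resize(t[225:280,220:290],(392,308),interpolation=cv2.INTER_CUBIC); c[292:600,:392]=a
d=cv2.resize(s[265:385,290:365],None,fx=2.56,fy=2.56,interpolation=cv2.INTER_CUBIC);c[292:292+d.shape[0],400:400+d.shape[1]]=d[:308]
e=s[175:250,345:400];e=cv2.resize(e,None,fx=3.2,fy=3.2);c[292:292+e.shape[0],600:600+e.shape[1]]=e
cv2.imwrite("pics/crop0.png",c)
E
```

```text
(no output)
```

View pics/crop0.png

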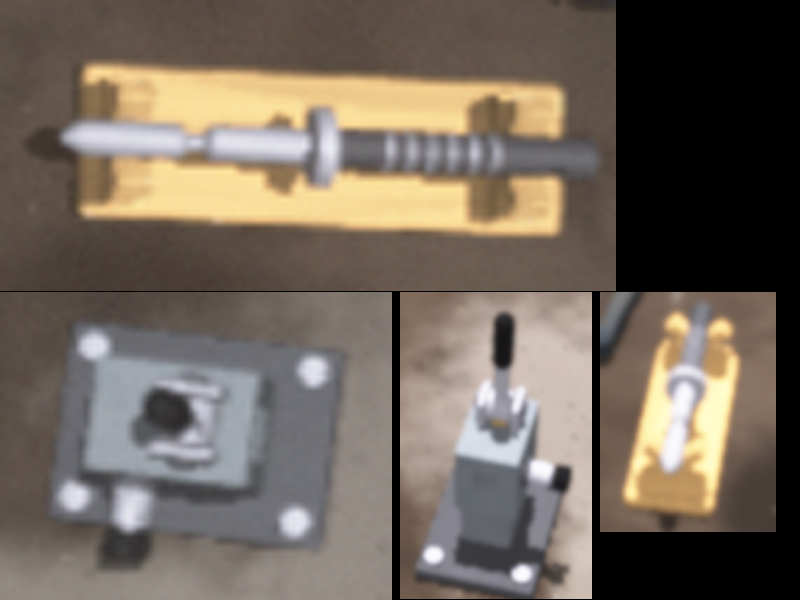

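The rod's nose is at crop (60,137), its collar at (322,147) and its tail at (598,158). The holder's base and block-top corners are readable, and the lever is near upright. I'll fit poses from these points.

```bash
cat > h.py <<'E'
import numpy as np
from station import *
from scipy.optimize import least_squares
from scipy.spatial.transform import Rotation as R
def proj(n,P):
    p=camera_params(n);T=p["camera_from_world"];c=np.atleast_2d(P)@T[:3,:3].T+T[:3,3]
    q=c@p["K"].T;return q[:,:2]/q[:,2:]
def on_z(n,uv,z):
    p=camera_params(n);T=p["camera_from_world"];C=-T[:3,:3].T@T[:3,3]
    d=T[:3,:3].T@np.linalg.solve(p["K"],[*uv,1]);return C+d*(z-C[2])/d[2]
def body(x,L):  # x,y,yaw ; local pts
    c,s=np.cos(x[2]),np.sin(x[2]);L=np.asarray(L,float)
    return np.c_[x[0]+c*L[:,0]-s*L[:,1],x[1]+s*L[:,0]+c*L[:,1],L[:,2]]
E
python3 - <<'E'
from h import *
f=lambda c,o,dy=0:(np.array(c,float)-[0,dy]+.5)/5.6-.5+o
# rod
uv=f([[60,137],[194,142],[311,146],[598,158]],[390,245])
L=[[.095,0,.045],[.044,0,.045],[0,0,.045],[-.108,0,.045]]
s=least_squares(lambda x:(proj("top",body(x,L))-uv).ravel(),[.57,-.25,1.57]);print("rod",s.x,s.fun.round(1))
# rest base corners z=.01
uvr=f([[85,66],[563,86],[560,235],[80,216]],[390,245])
Lr=[[.095,.03,.01],[-.095,.03,.01],[-.095,-.03,.01],[.095,-.03,.01]]
Lr=[[a,-b,c] for a,b,c in Lr]
s2=least_squares(lambda x:(proj("top",body(x,Lr))-uvr).ravel(),[.57,-.25,1.57]);print("rest",s2.x,s2.fun.round(1))
base=f([[75,323],[343,352],[320,548],[50,515]],[220,225],292)
top=f([[100,358],[265,372],[252,490],[85,472]],[220,225],292)
# world up in image=+x = holder -y
Q=lambda a,b,z:[[a,-b,z],[-a,-b,z],[-a,b,z],[a,b,z]]
for nm,u,l in(("base",base,Q(.055,.04,.01)),("top",top,Q(.03,.021,.096))):
    s=least_squares(lambda x:(proj("top",body(x,l))-u).ravel(),[.57,.15,1.57]);print(nm,s.x,s.fun.round(1))
# side camera: top block corners in crop d (offset 290,265 scale 2.56, origin 400,292)
g=lambda c:(np.array(c,float)-[400,292]+.5)/2.56-.5+[290,265]
print("side top corners", g([[456,455],[519,466],[539,408]]))
h=s.x
print(proj("side",body(h,Q(.03,.021,.096))))
print("lever tip px side",g([504,318]),"top",f([167,408],[220,225],292))
for a in(0,.1,.2,.3):
    P=body(h,[[-.008+.077*np.sin(a-.17),0,.108+.077*np.cos(a-.17)]]);print(a,proj("side",P),proj("top",P))
E
```

```text
rod [ 0.51222253 -0.2541394   1.51669591] [ 0.5 -0.   0.3  0.  -0.   0.1 -0.8 -0.1]
rest [ 0.51126003 -0.26621502  1.51487313] [-0.3 -0.2  0.1 -0.3  0.3  0.3 -0.2  0.1]
base [0.56535056 0.15982832 1.44251303] [-0.3 -0.7  0.6 -0.3  0.3  0.3 -0.5  0.6]
top [0.56398961 0.15503524 1.45627121] [ 0.2  0.1 -0.4  0.4 -0.3 -0.4  0.5 -0.1]
side top corners [[311.5703125 328.3671875]
 [336.1796875 332.6640625]
 [343.9921875 310.0078125]]
[[310.97431499 326.60591227]
 [319.67509155 301.8387484 ]
 [343.56855059 306.1471005 ]
 [335.93736456 331.29278419]]
lever tip px side [330.3203125 274.8515625] top [249.41071429 245.30357143]
0 [[331.79575736 268.51019519]] [[254.76093099 245.95049943]]
0.1 [[330.74882669 271.10613432]] [[250.67128693 245.51513729]]
0.2 [[329.66815125 274.12140089]] [[246.613146 245.105782]]
0.3 [[328.56556796 277.52915176]] [[242.63667944 244.72749572]]
```

```bash
cat >> h.py <<'E'
ROD=np.array([.5122,-.2541,1.516]); HOL=np.array([.5645,.1575,1.450])
def quat(yaw,flip=0):
    d=np.array([np.cos(yaw+flip*np.pi),np.sin(yaw+flip*np.pi),0]);z=np.array([0,0,-1.])
    return R.from_matrix(np.c_[d,np.cross(z,d),z]).as_quat()
def at(b,x,y,z): return body(b,[[x,y,z]])[0]
def st(*a):
    o=r.get_obs();print(*a,round(o["time_s"],1),o["ee_pos"].round(4),o["wrist_force"].round(1),round(o["width"],4),round(o["gripper_force"],1));return o
E
python3 - <<'E'
from h import *
g=lambda c:(np.array(c,float)-[600,292]+.5)/3.2-.5+[345,175]
uv=g([[668,470],[688,383],[703,302]]);print(uv)
print(proj("side",body(ROD,[[.095,0,.045],[-.004,0,.045],[-.108,0,.045]])))
for fl in(0,1):
    print(fl,r.solve_ik(at(ROD,-.048,0,.026),quat(ROD[2],fl)),r.solve_ik(at(HOL,-.078,0,.056),quat(HOL[2],fl)),r.solve_ik(at(HOL,.04,0,.13),quat(HOL[2],fl)))
E
```

```text
[[365.90625 230.28125]
 [372.15625 203.09375]
 [376.84375 177.78125]]
[[365.71580269 230.30878892]
 [370.96087354 204.30718957]
 [375.86407916 180.00033236]]
0 [-6.30738992e-01  2.79676505e-01  1.51149551e+00 -4.44089210e-16
  1.35042064e+00 -5.75942666e-01] [ 4.21620094e-02  1.87527985e-01  1.56019048e+00 -4.44089210e-16
  1.39387419e+00  1.62958336e-01] [ 2.39378588e-01  2.28819555e-01  1.35913761e+00 -4.44089210e-16
  1.55363549e+00  3.60174914e-01]
1 [-6.30738992e-01  2.79676505e-01  1.51149551e+00 -4.44089210e-16
  1.35042064e+00  2.56564999e+00] None None
```

```bash
python3 - <<'E'
from h import *
import cv2
q=quat(ROD[2])
r.goto(at(ROD,-.048,0,.12),q)
r.move_straight(at(ROD,-.048,0,.027),rate=.12); st("down")
gripper_to(.0,50); st("grip")
p=r.get_obs()["ee_pos"]
r.move_straight(p+[0,0,.10],rate=.12); st("up")
# pre-insert: nose 15 mm short of mouth
t=at(HOL,-.03-.015-.095-.048,0,.0)
r.move_straight([t[0],t[1],.125],quat(HOL[2]),rate=.18)
r.move_straight([t[0],t[1],.057],rate=.12); st("pre")
t_,s_=read_camera("top"),read_camera("side")
cv2.imwrite("pics/t1.png",t_[:,:,::-1]);cv2.imwrite("pics/s1.png",s_[:,:,::-1])
a=cv2.resize(t_[215:285,230:345],(798,486),interpolation=cv2.INTER_CUBIC)
cv2.imwrite("pics/t1c.png",a[:,:,::-1])
b=cv2.resize(s_[260:390,280:400],None,fx=4.6,fy=4.6,interpolation=cv2.INTER_CUBIC)
cv2.imwrite("pics/s1c.png",b[:,:,::-1])
E
```

```text
down 2.5 [ 0.5101 -0.3026  0.028 ] [-0.3 -0.  -0.4] 0.0939 0.0
grip 3.7 [ 0.5089 -0.302   0.0269] [-2.5  0.5  0.7] 0.0147 50.0
up 4.7 [ 0.5084 -0.3015  0.1257] [-0.8 -0.5 -2.1] 0.015 50.0
pre 7.1 [ 0.5424 -0.0293  0.0576] [ 0.   0.1 -1.8] 0.0151 50.0
```

View pics/t1c.png

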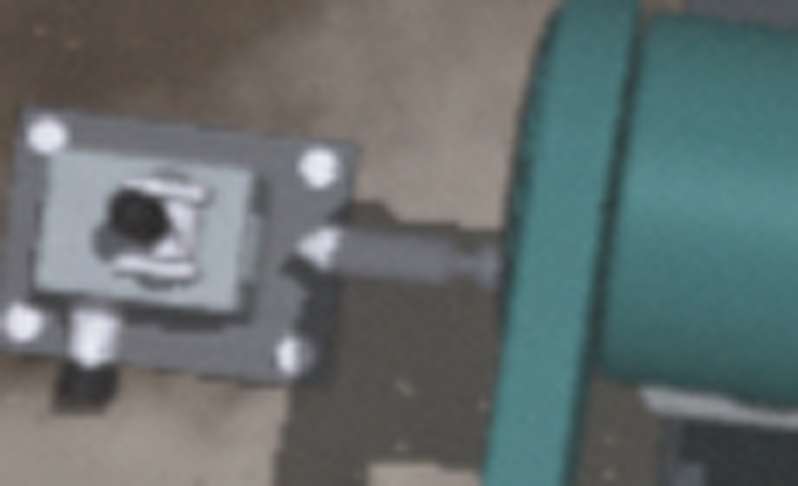

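View pics/s1c.png

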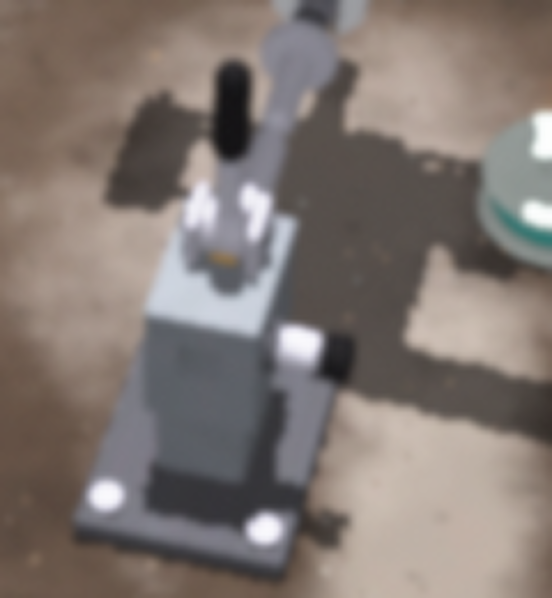

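The top crop shows the nose tip at (302,246) just short of the mouth, with the rod axis and block nearly parallel. The side crop shows the lever up and the nose hidden behind the block. I'll measure both in the same picture.

```bash
python3 - <<'E'
from h import *
f=lambda c:(np.array(c,float)+.5)/6.94-.5+[230,215]
Q=lambda a,b,z:[[a,-b,z],[-a,-b,z],[-a,b,z],[a,b,z]]
top=f([[50,150],[255,172],[243,312],[36,290]]);base=f([[22,107],[357,148],[328,384],[-2,345]])
sc=f([[47,135],[319,167],[291,355],[24,322]])
for n,u,l in(("top",top,Q(.03,.021,.096)),("base",base,Q(.055,.04,.01)),("both",np.r_[top,base],Q(.03,.021,.096)+Q(.055,.04,.01))):
    s=least_squares(lambda x:(proj("top",body(x,l))-u).ravel(),HOL);print(n,s.x.round(4),s.fun.round(1))
# screws: symmetric about centre -> yaw and centre
P=np.array([on_z("top",u,.012) for u in sc]);print("screws c",P.mean(0),"yaw",np.arctan2(*(P[0]+P[3]-P[1]-P[2])[[1,0]]), np.linalg.norm(P[0]-P[1]),np.linalg.norm(P[0]-P[3]))
o=st();ax=o["ee_pos"].copy();ax[2]+=.019
B=np.array([ax[0],ax[1],HOL[2]])
for c in([302,246],[340,251.5],[440,260.5],[455,263]):
    w=on_z("top",f(c),ax[2]);print("rod pt",w.round(4),"in tool frame",body([0,0,-HOL[2]],[w-ax])[0].round(4))
print("tool yaw",R.from_quat(o["eef_rot"]).as_matrix().round(4))
# side: block front (back end) bottom etc: top corners + lever
g=lambda c:(np.array(c,float)+.5)/4.6-.5+[280,260]
print(g([[146,316],[266,332],[297,220]]).round(1),proj("side",body(HOL,Q(.03,.021,.096))).round(1))
print(g([[76,535],[282,577]]).round(1),proj("side",body(HOL,Q(.055,.04,.01))).round(1))
# collar centre in side
print(g([299,52]).round(1), proj("side",body([ax[0],ax[1],HOL[2]],[[.048,0,ax[2]],[.044,0,ax[2]]])).round(1))
E
```

```text
top [0.5643 0.1557 1.4584] [ 0.5  0.2 -0.2 -0.2 -0.6 -0.1  0.3  0.2]
base [0.5654 0.1594 1.4433] [ 0.1 -0.5  0.6 -0.9  0.4  0.7 -1.1  0.7]
both [0.5648 0.1574 1.4472] [-0.2 -0.2 -0.9 -0.3 -1.6 -0.2 -0.7 -0.2  0.9 -0.2  1.4 -0.8  1.4  0.9
 -0.1  1.1]
screws c [0.56561774 0.16099977 0.012     ] yaw 1.4358618901553806 0.08826844235628399 0.06047555683860716
7.2 [ 0.5429 -0.0294  0.0584] [ 0.3  1.  -2.8] 0.0145 50.0
rod pt [0.5603 0.1114 0.0774] in tool frame [ 0.1418 -0.0003  0.    ]
rod pt [0.5584 0.0999 0.0774] in tool frame [0.1302 0.0002 0.    ]
rod pt [0.5553 0.0697 0.0774] in tool frame [ 0.0999 -0.0003  0.    ]
rod pt [0.5544 0.0652 0.0774] in tool frame [ 0.0953 -0.      0.    ]
tool yaw [[ 1.206e-01  9.927e-01  2.700e-03]
 [ 9.927e-01 -1.206e-01 -4.000e-04]
 [-1.000e-04  2.700e-03 -1.000e+00]]
[[311.3 328.3]
 [337.4 331.8]
 [344.2 307.4]] [[310.4 327.6]
 [319.3 302.8]
 [343.2 307.2]
 [335.3 332.4]]
[[296.1 375.9]
 [340.9 385. ]] [[295.6 371.1]
 [312.  325.4]
 [354.5 333.6]
 [341.5 380.6]]
[344.6 270.9] [[343.9 272. ]
 [344.4 270.6]]
```

```bash
python3 - <<'E'
from h import *
q=quat(1.447);d=np.array([np.cos(1.447),np.sin(1.447),0]);n=np.array([-d[1],d[0],0])
seat=at(HOL,-.03-.048,0,.056)
for dep in(-.013,.004,.012,.022,.034):
    r.move_straight(seat-d*(.095-dep),q,rate=.05)
    o=st(dep);F=o["wrist_force"];print("  axial %.1f lat %.1f up %.1f"%(F@d,F@n,F[2]),"err lat %.4f"%((o["ee_pos"]-seat)@n), "tq",o["wrist_torque"].round(2))
    if abs(F@d)>12 or np.linalg.norm(F-[0,0,-2])>18: break
E
```

```text
-0.013 7.4 [ 0.542  -0.027   0.0565] [-0.6  0.4 -2.8] 0.0147 50.0
  axial 0.4 lat 0.7 up -2.8 err lat -0.0003 tq [-0.09 -0.12  0.01]
0.004 7.9 [ 0.5439 -0.0099  0.056 ] [-0.2  0.  -2.4] 0.0148 50.0
  axial 0.0 lat 0.2 up -2.4 err lat 0.0000 tq [-0.03 -0.05 -0.05]
0.012 8.2 [ 0.545  -0.0019  0.0561] [-0.7 -0.1 -2.3] 0.0149 50.0
  axial -0.2 lat 0.7 up -2.3 err lat -0.0001 tq [ 0.02 -0.1  -0.03]
0.022 8.6 [0.5462 0.0081 0.056 ] [ 0.7 -0.5 -1.8] 0.0148 50.0
  axial -0.4 lat -0.8 up -1.8 err lat -0.0000 tq [-0.   -0.11 -0.01]
0.034 8.9 [0.5476 0.02   0.056 ] [-0.3  0.7 -2.3] 0.0147 50.0
  axial 0.7 lat 0.4 up -2.3 err lat 0.0000 tq [ 0.05 -0.08 -0.01]
```

```bash
python3 - <<'E'
from h import *
q=quat(1.447);d=np.array([np.cos(1.447),np.sin(1.447),0]);n=np.array([-d[1],d[0],0])
seat=at(HOL,-.03-.048,0,.056)
for dep in[.042,.05,.058,.066,.074,.08,.084]+list(np.arange(.087,.106,.0015)):
    r.move_straight(seat-d*(.095-dep),q,rate=.04)
    o=r.get_obs();F=o["wrist_force"];print("%.4f t%.1f axial %.1f lat %.1f up %.1f gap %.4f"%(dep,o["time_s"],F@d,F@n,F[2],(o["ee_pos"]-seat)@d))
    if F@d<-20 or abs(F@n)>25 or abs(F[2])>25: break
E
```

```text
0.0420 t9.3 axial 0.9 lat 0.7 up -1.8 gap -0.0527
0.0500 t9.7 axial -4.5 lat 0.8 up -1.5 gap -0.0458
0.0580 t10.0 axial -2.2 lat -0.3 up -2.1 gap -0.0367
0.0660 t10.3 axial -1.0 lat 0.3 up -1.2 gap -0.0282
0.0740 t10.7 axial -0.9 lat -0.0 up -0.9 gap -0.0205
0.0800 t11.0 axial -1.3 lat -1.0 up -2.0 gap -0.0143
0.0840 t11.2 axial -1.6 lat 0.2 up -1.2 gap -0.0105
0.0870 t11.5 axial 1.5 lat 0.7 up -1.9 gap -0.0067
0.0885 t11.8 axial -0.0 lat 0.2 up -1.5 gap -0.0060
0.0900 t12.0 axial 2.1 lat 0.5 up -1.4 gap -0.0040
0.0915 t12.2 axial 1.2 lat 0.7 up -1.8 gap -0.0033
0.0930 t12.5 axial -0.2 lat 0.8 up -0.8 gap -0.0020
0.0945 t12.8 axial -3.9 lat 0.1 up -0.6 gap -0.0012
0.0960 t13.0 axial -7.3 lat 0.1 up -0.4 gap -0.0012
0.0975 t13.2 axial -9.8 lat 0.8 up -0.4 gap -0.0012
0.0990 t13.5 axial -12.6 lat 1.2 up 1.3 gap -0.0012
0.1005 t13.8 axial -16.9 lat 1.0 up 1.4 gap -0.0012
0.1020 t14.0 axial -20.1 lat 1.5 up 2.0 gap -0.0012
```

```bash
cat >> h.py <<'E'
HOL2=np.array([.5645,.1565,1.447])
def lever_tcp(th,rho=.055,off=.007):
    a=th-.17; u=np.array([np.sin(a),np.cos(a)]); n=np.array([-np.cos(a),np.sin(a)])
    c=np.array([-.008,.108])+rho*u+off*n
    return at(HOL2,c[0]-.008,0,c[1])
E
python3 - <<'E'
from h import *
import cv2
q=quat(1.447);d=np.array([np.cos(1.447),np.sin(1.447),0])
seat=at(HOL,-.03-.048,0,.056)
r.move_straight(seat-d*.0012,q,rate=.04); st("relax")
gripper_to(.05); st("open")
p=r.get_obs()["ee_pos"]
r.move_straight(p+[0,0,.11],rate=.12)
r.move_straight(p+[0,0,.11]-d*.11,rate=.2);st("clear")
gripper_to(0,30)
t_,s_=read_camera("top"),read_camera("side")
a=cv2.resize(t_[215:285,230:345],(650,396),interpolation=cv2.INTER_CUBIC)
b=cv2.resize(s_[260:390,280:400],(369,400),interpolation=cv2.INTER_CUBIC)
c=np.zeros((400,1020,3),np.uint8);c[:396,:650]=a;c[:,650:1019]=b
cv2.imwrite("pics/c2.png",cv2.resize(c,(800,314))[:,:,::-1])
E
```

```text
relax 14.4 [0.555  0.0789 0.056 ] [ 0.5 -2.5 -1.5] 0.0149 50.0
open 15.1 [0.555  0.0789 0.056 ] [0.3 0.1 0.1] 0.0502 0.0
clear 16.8 [ 0.5413 -0.0297  0.1656] [-0.6  0.6 -0.2] 0.0499 0.0
```

View pics/c2.png

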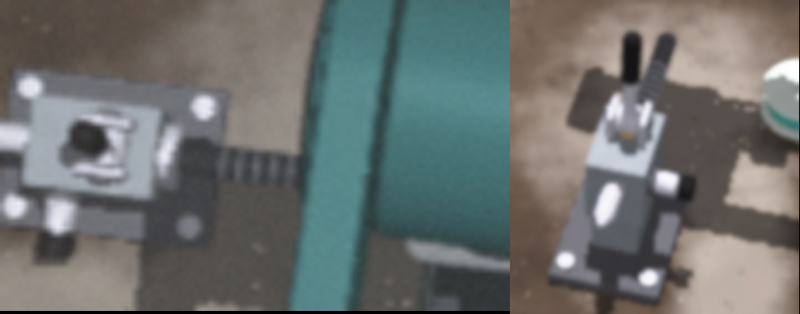

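The collar is against the holder's face at about (168,150), the nose is out of the back in both views, and the lever is still up. Next is the lever.

```bash
python3 - <<'E'
from h import *
q=quat(1.447);d=np.array([np.cos(1.447),np.sin(1.447),0])
r.move_straight(lever_tcp(0)-d*.02,q,rate=.15)
for th in list(np.arange(0,1.5,.1))+list(np.arange(1.5,1.8,.04)):
    r.move_straight(lever_tcp(th),rate=.05)
    o=r.get_obs();F=o["wrist_force"];e=o["ee_pos"]-lever_tcp(th)
    print("%.2f t%.1f F %.1f %.1f err %.4f %.4f"%(th,o["time_s"],F@d,F[2],e@d,e[2]))
    if np.hypot(F@d,F[2])>(12 if th<1.45 else 22): break
E
```

```text
0.00 t19.4 F -0.1 0.4 err 0.0002 -0.0001
0.10 t19.7 F -0.6 -0.7 err 0.0002 0.0002
0.20 t19.9 F -0.7 0.0 err 0.0002 -0.0000
0.30 t20.2 F -1.2 -0.2 err 0.0002 -0.0000
0.40 t20.4 F -0.7 -0.3 err 0.0005 0.0000
0.50 t20.7 F -0.9 0.2 err 0.0006 0.0000
0.60 t21.0 F -0.5 0.3 err 0.0006 -0.0000
0.70 t21.2 F -0.6 0.4 err 0.0006 -0.0001
0.80 t21.5 F 0.2 0.1 err 0.0005 -0.0001
0.90 t21.7 F -0.1 0.1 err 0.0005 -0.0002
1.00 t22.0 F -0.4 0.7 err 0.0004 -0.0003
1.10 t22.3 F -0.8 1.3 err 0.0004 -0.0003
1.20 t22.5 F 0.3 0.3 err 0.0003 -0.0004
1.30 t22.8 F 0.4 0.4 err 0.0003 -0.0005
1.40 t23.0 F 0.1 0.5 err 0.0002 -0.0005
1.50 t23.3 F -0.2 0.7 err 0.0002 -0.0005
1.54 t23.5 F 0.1 0.9 err 0.0000 -0.0002
1.58 t23.8 F -0.6 4.7 err -0.0002 0.0008
1.62 t24.0 F -3.6 10.7 err -0.0007 0.0026
1.66 t24.3 F -5.4 16.4 err -0.0011 0.0044
1.70 t24.5 F -6.3 21.6 err -0.0014 0.0064
```

```bash
python3 - <<'E'
from h import *
import cv2
p=r.get_obs()["ee_pos"]
r.move_straight(p+[0,0,.12],rate=.15)
r.move_straight([.40,-.25,p[2]+.12],rate=.2);st("clear")
t_,s_=read_camera("top"),read_camera("side")
a=cv2.resize(t_,(426,320),interpolation=cv2.INTER_AREA)
b=cv2.resize(s_[260:390,280:400],(369,400),interpolation=cv2.INTER_CUBIC)
e=cv2.resize(t_[215:285,230:345],(426,259),interpolation=cv2.INTER_CUBIC)
c=np.zeros((580,796,3),np.uint8);c[:320,:426]=a;c[320:579,:426]=e;c[:400,427:796]=b
cv2.imwrite("pics/c3.png",c[:,:,::-1])
E
```

```text
clear 28.1 [ 0.4002 -0.2495  0.2436] [-0.4  0.1  1.3] 0.0004 0.0
```

View pics/c3.png

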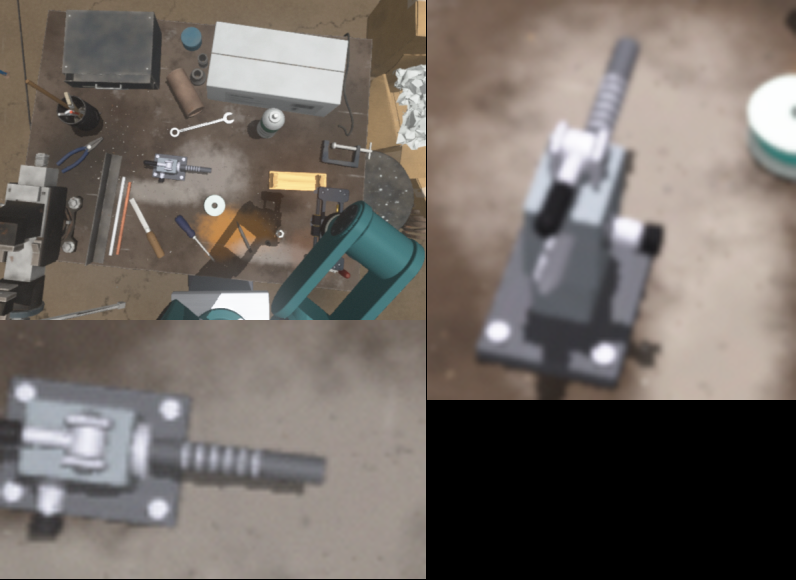

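The collar is against the holder's face at (140,450), the lever lies over the back at (10,432), and the spanner, spool and can are where they were.

```bash
python3 -c "
from station import r
print(r.sign_off())"
```

```text
the job is handed in; nothing more can be done
None
```

The job is handed in at about 28 s: the rod is home with its collar against the holder's face, the lever is flipped to its stop, the arm is clear, and the spanner, spool and can look unmoved; the plunger seating was judged from the force dip and collar position, not seen directly.

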